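# Find the socket for the stand foot's nut

### The arm

A 6-joint arm with a two-finger parallel gripper is mounted at the origin on the work surface. World frame = base frame: x ahead of the robot, y to its left, z up, the work surface at z = 0. Lengths are in m, angles in degrees, forces in N, time in s.
With the tool pointing down it reaches from about 0.375 to 0.925 m from the base axis. Payload 5.7 kg.
Tool frame: the origin (TCP) lies midway between the tips of the shut fingers; the grasp point (between the pads) lies 19 mm behind it (bot.grasp_offset is the z of the grasp point in the tool frame, in m); z points along the fingers, y is the line along which they close (so a half turn about z gives the same grasp; the last joint's range is limited). The gripper opens to 88 mm and grips with 3 to 60 N. Pads are 20 mm wide; open, the fingers measure 115 mm over their backs; the gripper's body (75 mm by 178 mm) begins 61 mm behind the grasp point.
Start: joints at [-73.058, 20.558, 86.54, -0, 72.909, -6.595], TCP at [0.24, -0.55, 0.223] pointing down, gripper open.
Joint ranges: [-170.27, 170.27], [-57.76, 135], [12.27, 136.19], [-55.21, 235.2], [11.17, 155.16], [-170.74, 170.74]. Speed limits (degrees/s): [136.94, 136.94, 180, 180, 180, 180].

### API

Orientations are given as a 3x3 rotation matrix whose columns are the frame's x, y, z axes.
In Python, from rig import bot gives the robot as it stands.
- The arm moves only by the shell command python3 -m crank 'ROWS' [FORCE]. ROWS is JSON, a list of rows, each a list of 7 numbers: the shift along the tool's x, y, z in mm, then the turn, a rotation vector about the tool's x, y, z in degrees, then the finger opening in mm, from 0 to 87.8. A call has 1 to 12 rows; each row shifts and turns the commanded pose from where the row before left it, along the tool's axes as they then stand; what a row does not reach is not made up. A row lasts 1/12 s, in which the tool goes at most 41.7 mm and 7.16 degrees, less where a joint would pass 70% of its speed; a pose out of reach is approached as far as the arm can. A call with a gripper value outside its range is refused whole. The fingers move at their own pace and stop on an object; FORCE is the grip in N (left out, the last holds). Time passes only in rows, so rows that do not move let the fingers close. It gives the time, the measured TCP pose, the force, the opening and the grip force at its end, in the units of the state.
- bot.observe(): the state, without advancing time (a new reading comes with each control period).
- bot.read_camera(name): name is "scene" or "top"; returns a dict with "pixels" (384x512x3 uint8, red, green, blue), "intrinsics" (3x3 intrinsics, pixels), "extrinsics" (4x4, takes a point from world to camera coordinates). Camera axes: x right, y up, looking along -z (the intrinsics and any distortion apply to the point x, -y, -z); pixel columns grow to the right and rows downward; lengths in m; the calibration is good to about 2 mm. A picture is of the moment at which its call begins. There is no depth.
- bot.hand_in(): hands the job in; it is judged then, once.
The state is a dict: "clock": time; "q": joint angles; "joint_velocities": joint speeds; "joint_efforts": joint torques, N m; "position": TCP position; "orientation": TCP orientation; "contact_force": force on the tool from outside, world axes, zero at the start; "ft_torque": the same for the moment, N m; "grip_width": finger opening in m; "grip_force": force on a finger pad.
Only numpy, scipy, OpenCV 4.12 (cv2) and the standard library are available. Lean on these libraries where they do the work, as an engineer would, in place of code of your own. Each camera call takes 0.05 s, during which the arm holds its last target. There are 200 camera calls.

### The job

Slide the stand foot that is not on the newspaper across the bench, without lifting it, to the middle of the brown paper sheet, then try the hex sockets on its nut starting with the smallest, standing each one that does not fit back upright on the wooden tray. Finish with the snug socket (the smallest that goes over the nut) pushed fully down over the nut until it rests on the plate, the gripper still holding it: do not let go. Leave the spare foot on the newspaper, and do not disturb the brush tin, the paint palette and the brass bangle.

Things in the scene. Friction and masses are not known exactly. Their poses are not given: they have to be found in the camera images.
- plate_a: Stand foot: loose dark steel plate 100 x 100 x 8 mm, ~0.65 kg; fixed at its centre a steel hex nut, 14 mm tall (top 3 mm 2 mm narrower), 18 or 24 mm across flats (the feet differ), and a round stud end up to 27 mm. Origin: centre of underside, z up; two nut flats face the plate's +-x. Feet may swap places: the one on the newspaper is the spare, the other is the job.
- plate_b: Stand foot: loose dark steel plate 100 x 100 x 8 mm, ~0.65 kg; fixed at its centre a steel hex nut, 14 mm tall (top 3 mm 2 mm narrower), 18 or 24 mm across flats (the feet differ), and a round stud end up to 27 mm. Origin: centre of underside, z up; two nut flats face the plate's +-x. Feet may swap places: the one on the newspaper is the spare, the other is the job.
- sheet: Brown paper sheet lying flat on the bench, 170 x 170 mm, under 1 mm thick (things slide freely onto it). Origin: its centre, at bench height.
- newspaper: Newspaper lying flat on the bench, 180 x 200 mm, under 1 mm thick. Origin: its centre, at bench height. The spare foot lies on it.
- tray: Low pale wooden board, fixed, 120 x 270 x 18 mm (x, y, z). Origin: centre of its underside. The sockets stand in a row along its y, 85 mm apart, in any order.
- socket_small: Loose steel socket, hexagonal outside (28 mm across flats) and inside (20 mm, 48 mm deep), 60 mm tall, top closed, standing open end down. Origin: centre of the lower end, z up; outer and inner flats face its +-x. Fits a 18 mm nut with 2 mm play, then goes down until it rests on the plate; on a bigger nut it stops on the nut's top, on a smaller one it is loose.
- socket_medium: Loose steel socket, hexagonal outside (34 mm across flats) and inside (26 mm, 48 mm deep), 60 mm tall, top closed, standing open end down. Origin: centre of the lower end, z up; outer and inner flats face its +-x. Fits a 24 mm nut with 2 mm play, then goes down until it rests on the plate; on a bigger nut it stops on the nut's top, on a smaller one it is loose.
- socket_large: Loose steel socket, hexagonal outside (40 mm across flats) and inside (32 mm, 48 mm deep), 60 mm tall, top closed, standing open end down. Origin: centre of the lower end, z up; outer and inner flats face its +-x. Fits a 30 mm nut with 2 mm play, then goes down until it rests on the plate; on a bigger nut it stops on the nut's top, on a smaller one it is loose.
- brush_tin: Bystander: metal tin 84 mm across and 110 mm tall with brushes standing in it up to 240 mm. Origin: centre of the underside.
- palette: Bystander: white ceramic palette block 90 x 120 x 20 mm with dried paint. Origin: centre of the underside.
- bangle: Bystander: brass bangle, ring 68 mm across and 30 mm tall, standing flat. Origin: centre of the underside.
There are look-alikes about, which are no part of the job. Leave any pink, red or turquoise look-alike of the plate_a alone.

How it is judged (in metres and radians):
On the way, in this order (a step that is already met when the one before it is completed fails the run):
1. the foot that is not on the newspaper has been slid to the middle of the brown sheet (plate centre within 20 mm of the sheet's centre), the spare still on the newspaper (((horizontal distance between plate_a and sheet below 0.02 m and horizontal distance between plate_b and newspaper below 0.06 m) or (horizontal distance between plate_b and sheet below 0.02 m and horizontal distance between plate_a and newspaper below 0.06 m))), for 0.2 s.
2. the smallest socket has been set down on or over that foot's nut (touching it, axis within 8 mm of the nut's) (((horizontal distance between plate_a and sheet below 0.02 m and horizontal distance between socket_small and plate_a below 0.008 m and z of socket_small in the frame of plate_a below 0.028 m and contact force between socket_small and plate_a above 0.5 N) or (horizontal distance between plate_b and sheet below 0.02 m and horizontal distance between socket_small and plate_b below 0.008 m and z of socket_small in the frame of plate_b below 0.028 m and contact force between socket_small and plate_b above 0.5 N))), for 0.05 s.
At the end, for the whole second after the job is handed in: Foot within 20 mm of the sheet's centre, spare within 60 mm of the newspaper's; snug socket (small on 18 mm nut, medium on 24 mm) down to within 3.5 mm of the plate, 4 mm off axis at most, upright within 0.08 rad, still, gripped over 2 N; the other sockets stand upright on the tray (((horizontal distance between plate_a and sheet below 0.02 m and horizontal distance between plate_b and newspaper below 0.06 m and horizontal distance between socket_small and plate_a below 0.004 m and z of socket_small in the frame of plate_a below 0.0115 m and angle between socket_small's own z axis and vertical below 0.08 rad and contact force between the fingers and socket_small above 2 N and linear speed of socket_small below 0.02 m/s and angle between each of socket_medium, socket_large's own z axis and vertical below 0.1 rad and z of socket_medium in the frame of tray between 0.014 and 0.022 m and x of socket_medium in the frame of tray between -0.06 and 0.06 m and y of socket_medium in the frame of tray between -0.135 and 0.135 m and z of socket_large in the frame of tray between 0.014 and 0.022 m and x of socket_large in the frame of tray between -0.06 and 0.06 m and y of socket_large in the frame of tray between -0.135 and 0.135 m) or (horizontal distance between plate_b and sheet below 0.02 m and horizontal distance between plate_a and newspaper below 0.06 m and horizontal distance between socket_medium and plate_b below 0.004 m and z of socket_medium in the frame of plate_b below 0.0115 m and angle between socket_medium's own z axis and vertical below 0.08 rad and contact force between the fingers and socket_medium above 2 N and linear speed of socket_medium below 0.02 m/s and angle between each of socket_small, socket_large's own z axis and vertical below 0.1 rad and z of socket_small in the frame of tray between 0.014 and 0.022 m and x of socket_small in the frame of tray between -0.06 and 0.06 m and y of socket_small in the frame of tray between -0.135 and 0.135 m and z of socket_large in the frame of tray between 0.014 and 0.022 m and x of socket_large in the frame of tray between -0.06 and 0.06 m and y of socket_large in the frame of tray between -0.135 and 0.135 m))); the arm keeps its last pose, push and grip.
It fails at once if a stand foot is lifted off the bench (over 15 mm) (height (world z) of any of plate_a, plate_b above 0.015 m).
It fails at once if the tin, palette or bangle is moved more than 30 mm (distance of any of brush_tin, palette, bangle from where it was at the start of the episode above 0.03 m).
It also fails if it takes over 72 s, if anything falls off the work surface, if the arm or the gripper's body presses on something with over 40 N, if the wrist force passes 120 N, or if a joint passes its speed limit or range.

## Working session

There is one attempt and no reset: what is moved stays moved. The work goes in short steps, Python scripts to look and compute and a shell command to move; the robot and the scene stay as the last step left them, time stands still between calls to the robot, and variables do not carry over. Pictures are saved under pics/ and viewed, at most 10 in all, crops included, and the job is handed in when it is done.

```bash
mkdir -p pics; ls; python3 - <<'E'
from rig import bot
import cv2,numpy as np
for n in("scene","top"):
    d=bot.read_camera(n); cv2.imwrite(f"pics/{n}0.png",cv2.cvtColor(d["pixels"],cv2.COLOR_RGB2BGR))
    print(n,np.array(d["intrinsics"]).round(1).tolist(),np.array(d["extrinsics"]).round(4).tolist(),[k for k in d])
s=bot.observe();print(s["position"],np.round(s["orientation"],3).tolist(),s["contact_force"],bot.grasp_offset)
E
```

```text
pics
scene [[382.0, 0.0, 255.2], [0.0, 382.0, 193.8], [0.0, 0.0, 1.0]] [[0.8146, 0.58, -0.007, -0.4046], [-0.417, 0.5939, 0.6881, 0.1657], [0.4032, -0.5576, 0.7256, -1.462], [0.0, 0.0, 0.0, 1.0]] ['pixels', 'intrinsics', 'extrinsics']
top [[429.7, 0.0, 255.4], [0.0, 429.7, 192.1], [0.0, 0.0, 1.0]] [[0.0297, -0.9996, 0.0009, 0.035], [0.9972, 0.0297, 0.0687, -0.4811], [-0.0687, -0.0011, 0.9976, -1.4026], [0.0, 0.0, 0.0, 1.0]] ['pixels', 'intrinsics', 'extrinsics']
[ 0.23941018 -0.54949679  0.22191604] [[0.917, 0.399, -0.0], [0.399, -0.917, 0.002], [0.0, -0.002, -1.0]] [-0.55770334  0.3559866  -0.81235028] -0.0187
```

View pics/scene0.png

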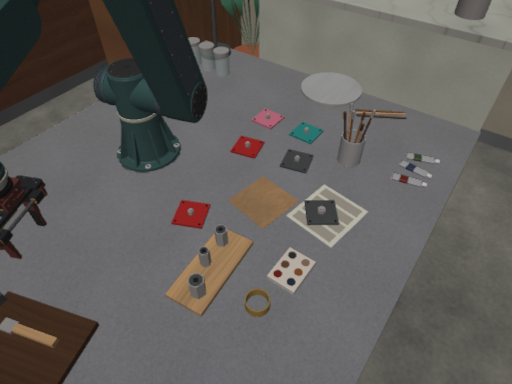

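View pics/top0.png

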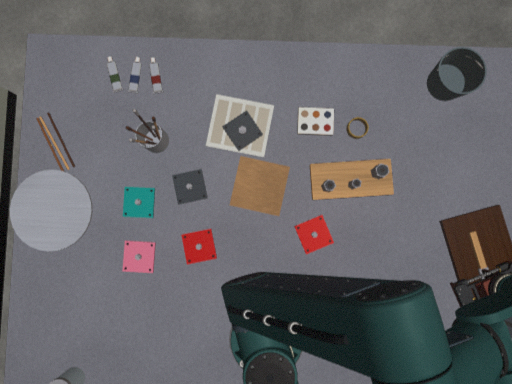

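The scene view shows the newspaper foot at about (322,211), the free dark foot at (297,160), and the brown sheet at (263,200). The sockets are at (221,236), (204,257) and (197,286).
In the top view, the job foot is at (190,186), the spare at (242,130), the sheet at (260,186), and the sockets at (328,185), (354,183) and (380,171). Small looks to be the middle one and large the right one.

```bash
cat > h.py <<'E'
from rig import bot
import cv2,numpy as np
def cam(n):
    d=bot.read_camera(n); return d["pixels"],np.array(d["intrinsics"]),np.array(d["extrinsics"])
def ray(c,px):
    _,K,E=c; p=np.atleast_2d(px).astype(float)
    v=np.c_[(p[:,0]-K[0,2])/K[0,0],-(p[:,1]-K[1,2])/K[1,1],-np.ones(len(p))]
    R=E[:3,:3]; return -R.T@E[:3,3], v@R
def on(c,px,z):
    o,v=ray(c,px); return o+v*((z-o[2])/v[:,2])[:,None]
def proj(c,P):
    _,K,E=c; q=np.atleast_2d(P)@E[:3,:3].T+E[:3,3]
    return np.c_[K[0,0]*q[:,0]/-q[:,2]+K[0,2],K[1,1]*-q[:,1]/-q[:,2]+K[1,2]]
def blob(mask,c,near,z,rad=40):
    m=mask.astype(np.uint8)*255
    m=cv2.morphologyEx(m,cv2.MORPH_CLOSE,np.ones((5,5)))
    w=np.zeros_like(m); cv2.circle(w,near,rad,255,-1); m&=w
    ct=max(cv2.findContours(m,0,2)[0],key=cv2.contourArea)
    W=on(c,ct[:,0],z); r=cv2.minAreaRect((W[:,:2]*1000).astype(np.float32))
    return r,W
def top3(n,c,box,k,f):
    x0,y0,x1,y1=box; cv2.imwrite(f,cv2.cvtColor(cv2.resize(c[0][y0:y1,x0:x1],None,fx=k,fy=k,interpolation=2),cv2.COLOR_RGB2BGR))
E
python3 - <<'E'
from h import *
t=cam("top");s=cam("scene")
for nm,c in(("top",t),("scene",s)):
    im=c[0].astype(int);R,G,B=im[...,0],im[...,1],im[...,2];g=im.sum(2)/3
    dark=(g<72)&(abs(R-B)<25); br=(R-B>30)&(R>90)
    print(nm,"tests",im[186,180],im[170,245],im[186,220],im[165,330]) if nm=="top" else None
    P={"job":(190,186),"spare":(242,130),"sheet":(260,186),"tray":(352,179)} if nm=="top" else {"job":(297,160),"spare":(322,211),"sheet":(263,200),"tray":(210,268)}
    for k,p in P.items():
        m=dark if k in("job","spare") else br
        z={"job":.008,"spare":.008,"sheet":.0005,"tray":.018}[k]
        try: print(nm,k,np.round(np.array(sum([list(a) if hasattr(a,'__len__') else [a] for a in blob(m,c,p,z,{"sheet":36,"tray":50}.get(k,26))[0]],[])),1))
        except Exception as e: print(nm,k,e)
a=cv2.resize(t[0][150:215,300:405],None,fx=7,fy=7,interpolation=cv2.INTER_CUBIC)
cv2.imwrite("pics/c1.png",cv2.cvtColor(a,cv2.COLOR_RGB2BGR))
a=cv2.resize(s[0][215:312,165:260],None,fx=6,fy=6,interpolation=cv2.INTER_CUBIC)
cv2.imwrite("pics/c2.png",cv2.cvtColor(a,cv2.COLOR_RGB2BGR))
E
```

```text
top tests [69 72 73] [150 116  82] [118 117 125] [169 131  89]
top job [493.8 269.7  95.4  95.2  13.7]
top spare [687.3 100.6  94.   92.9  36.3]
top sheet [503.5  36.9 170.3 171.   79.2]
top tray [ 533.6 -266.4  120.5  270.3    5.5]
scene job [494.9 264.1  98.1 102.7  14.3]
scene spare [688.5  95.1  96.7  97.7  35.1]
scene sheet [502.   36.7 169.9 169.5  79.2]
scene tray [ 535.2 -270.4  121.6  272.6    5.6]
```

View pics/c1.png

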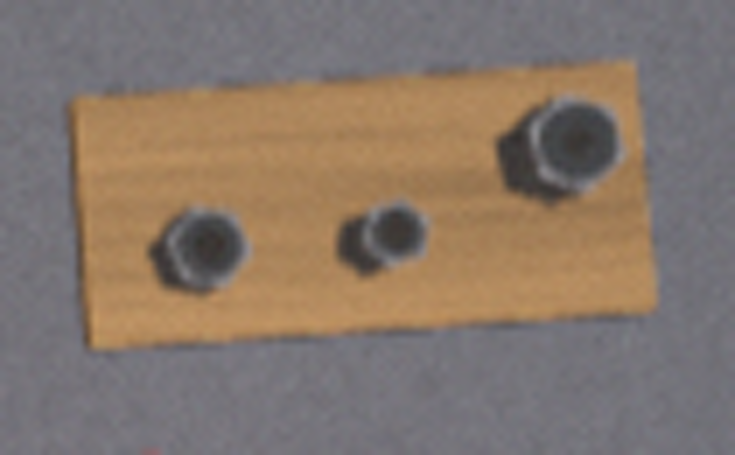

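View pics/c2.png

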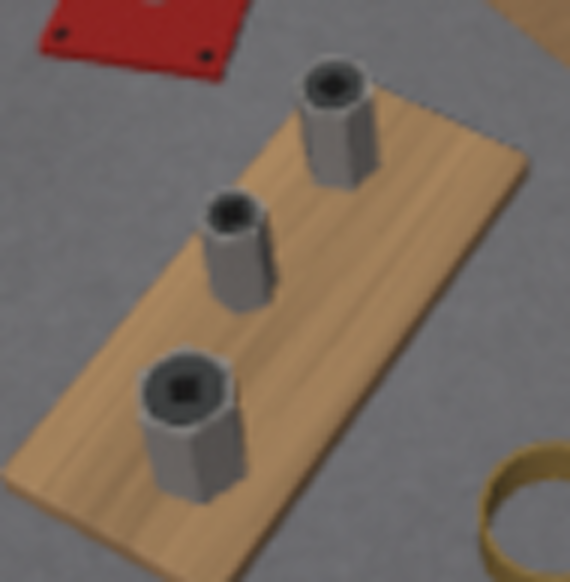

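Both crops agree on the sockets: medium is at the sheet end of the tray, small is in the middle and large is at the far end. Their face edges show at scene pixels ≈(222,247), (206,267) and (199,299). Next I'll refine the plate, the sockets and the hex yaws.

```bash
python3 - <<'E'
from h import *
t=cam("top");s=cam("scene")
for nm,c,p,q in(("top",t,(190,186),(242,130)),("scene",s,(297,160),(322,211))):
    g=c[0].astype(int).sum(2)/3
    for th in (88,95):
        r,_=blob(g<th,c,p,.008,27); print(nm,"job",th,np.round(r[0]+r[1]+(r[2],),1))
# socket centres: triangulate top rim centres
T={"med":(205,248),"small":(397,233),"large":(577,142)}
S={"med":(335,83),"small":(234,213),"large":(187,387)}
V={"med":[(310,181),(343,190),(376,170)],"small":[(213,300),(246,312),(273,297)],"large":[(156,488),(203,503),(241,475)]}
for k in T:
    a=(np.array(T[k])+.5)/7-.5+[300,150]; b=(np.array(S[k])+.5)/6-.5+[165,215]
    A=on(t,a,.078)[0]; B=on(s,b,.078)[0]
    o1,v1=ray(t,a);o2,v2=ray(s,b); M=np.c_[v1[0],-v2[0]]; l=np.linalg.lstsq(M,o2-o1,rcond=None)[0]
    X=(o1+l[0]*v1[0]+o2+l[1]*v2[0])/2
    vv=on(s,(np.array(V[k])+.5)/6-.5+[165,215],.018); d=vv[:,:2]-((A+B)/2)[:2]
    print(k,A.round(4),B.round(4),"tri",X.round(4),"vert r",(np.hypot(*d.T)*1000).round(1),"flat yaw mod60",((np.degrees(np.arctan2(d[:,1],d[:,0]))-30)%60).round(0))
L=[]
for c,(x,y) in((t,(190,186)),(s,(297,158)),(s,(322,209)),(t,(242,130))):
    L.append(cv2.resize(c[0][y-18:y+18,x-18:x+18],(400,300) if 0 else (290,290),interpolation=cv2.INTER_CUBIC))
cv2.imwrite("pics/n.png",cv2.cvtColor(np.vstack([np.hstack(L[:2]),np.hstack(L[2:])]),cv2.COLOR_RGB2BGR))
E
```

```text
top job 88 [493.4 269.   99.2 100.2  13.7]
top job 95 [493.5 269.3 100.5 101.8  14.2]
scene job 88 [494.6 265.8 101.8 108.9  14.3]
scene job 95 [495.1 265.7 104.5 111.3  13.3]
med [ 0.5052 -0.1824  0.078 ] [ 0.5049 -0.1829  0.078 ] tri [ 0.505  -0.1826  0.0778] vert r [21.5 19.7 17.9] flat yaw mod60 [47. 37. 40.]
small [ 0.5146 -0.269   0.078 ] [ 0.5147 -0.2683  0.078 ] tri [ 0.5147 -0.2687  0.0785] vert r [17.  14.1 14.3] flat yaw mod60 [31. 39. 41.]
large [ 0.5584 -0.35    0.078 ] [ 0.5575 -0.3488  0.078 ] tri [ 0.5582 -0.3495  0.0796] vert r [24.1 21.9 19.6] flat yaw mod60 [42. 41. 41.]
```

View pics/n.png

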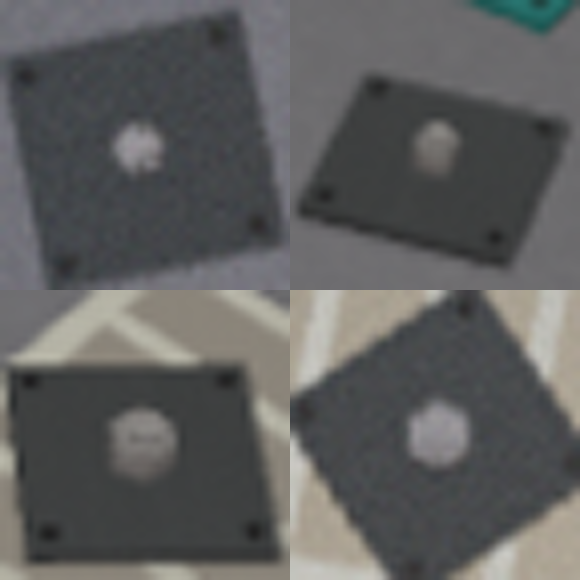

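The job nut is clearly the smaller one (about 18 mm against 24 mm on the spare), so I expect the small socket to fit. The plate outline measures 100 mm and the triangulated socket tops sit at 0.078 m, both as they should be. I'll grip the nut to drag the foot.

```bash
cat >> h.py <<'E'
def st():
    s=bot.observe(); R=np.array(s["orientation"]); 
    return np.array(s["position"]),R,s
def to(x,y,z,yaw=None,p=None,R=None):
    a,b,s=st(); p=a if p is None else p; R=b if R is None else R
    d=R.T@(np.array([x,y,z])-p)*1000
    w=np.degrees(np.arctan2(R[1,1],R[0,1])); 
    print("tool delta mm",d.round(1),"n>=",round(np.linalg.norm(d)/41.7,1),"yaw_y",round(w,1),"" if yaw is None else "turn z %.1f"%(w-yaw))
E
python3 - <<'E'
from h import *
t=cam("top");s=cam("scene")
print(on(t,(188.6,185.9),.022),on(s,(279+437.5/8.056-36-.5,140+148/8.056-.5),.020))
to(.42,-.15,.2); to(.4935,.2692,.09,p=np.array([.42,-.15,.2]))
E
```

```text
[[0.49357629 0.26972744 0.022     ]] [[0.49446369 0.2658875  0.02      ]]
tool delta mm [ 325.1 -294.6   22.6] n>= 10.5 yaw_y -66.5 
tool delta mm [ 234.8 -354.9  110.1] n>= 10.5 yaw_y -66.5
```

```bash
python3 -m crank '[[29.6,-26.8,2,0,0,0,70],[29.6,-26.8,2,0,0,0,70],[29.6,-26.8,2,0,0,0,70],[29.6,-26.8,2,0,0,0,70],[29.6,-26.8,2,0,0,0,70],[29.6,-26.8,2,0,0,0,70],[29.6,-26.8,2,0,0,0,70],[29.6,-26.8,2,0,0,0,70],[29.6,-26.8,2,0,0,0,70],[29.6,-26.8,2,0,0,0,70],[29.6,-26.8,2,0,0,0,70]]' 20; python3 -m crank '[[20,-30,8,0,0,0,60],[20,-30,8,0,0,0,60],[20,-30,8,0,0,0,60],[20,-30,8,0,0,0,60],[20,-30,8,0,0,0,60],[20,-30,8,0,0,0,60],[20,-30,8,0,0,0,60],[20,-30,8,0,0,0,60],[20,-30,8,0,0,0,60],[20,-30,8,0,0,0,60],[20,-30,8,0,0,0,60],[15,-25,8,0,0,0,60]]'
python3 -c "
from h import *
to(.4938,.2685,.0115,-46)"
```

```text
clock: 1.32
position: [0.4209, -0.148, 0.2009]
orientation: [[0.917, 0.399, 0.001], [0.399, -0.917, -0.0], [0.001, 0.001, -1.0]]
contact_force: [1.3, -0.1, -0.2]
grip_width: 0.0704
grip_force: 0.0
clock: 2.32
position: [0.4948, 0.2724, 0.1045]
orientation: [[0.917, 0.4, 0.001], [0.4, -0.917, 0.001], [0.002, -0.0, -1.0]]
contact_force: [0.7, -0.2, 0.7]
grip_width: 0.06
grip_force: 0.0
tool delta mm [-2.6  3.2 93. ] n>= 2.2 yaw_y -66.4 turn z -20.4
```

Descend with the yaw turn, then close gently.

```bash
python3 -m crank '[[-2.6,3.2,15,0,0,0,60],[0,0,15,0,0,-6.8,60],[0,0,15,0,0,-6.8,60],[0,0,15,0,0,-6.8,60],[0,0,15,0,0,0,60],[0,0,10,0,0,0,60],[0,0,7.5,0,0,0,60],[0,0,0,0,0,0,60]]' 20; python3 -m crank '[[0,0,0,0,0,0,10],[0,0,0,0,0,0,10],[0,0,0,0,0,0,10],[0,0,0,0,0,0,10],[0,0,0,0,0,0,10],[0,0,0,0,0,0,10],[0,0,0,0,0,0,10],[0,0,0,0,0,0,10]]' 20
```

```text
clock: 2.98
position: [0.4921, 0.2653, 0.0109]
orientation: [[0.721, 0.693, -0.002], [0.693, -0.721, -0.001], [-0.002, -0.001, -1.0]]
contact_force: [0.9, 0.7, 0.3]
grip_width: 0.0602
grip_force: 0.0
clock: 3.65
position: [0.4924, 0.2662, 0.0125]
orientation: [[0.72, 0.694, -0.001], [0.694, -0.72, 0.001], [0.0, -0.001, -1.0]]
contact_force: [-3.8, 2.6, 4.5]
grip_width: 0.0175
grip_force: 20.0
```

Nut gripped at 17.5 mm, so it is the 18 mm nut on its flats. Now drag the foot.

```bash
python3 -m crank '[[-5,5.5,0,0,0,0,10],[-10,11,0,0,0,0,10],[-15,17,0,0,0,0,10],[-15,17,0,0,0,0,10],[-15,17,0,0,0,0,10],[-15,17,0,0,0,0,10],[-15,17,0,0,0,0,10],[-15,17,0,0,0,0,10],[-15,17.5,0,0,0,0,10],[-15,17.5,0,0,0,0,10],[-11,13,0,0,0,0,10],[-5.5,6,0,0,0,0,10]]' 30; python3 -m crank '[[0,0,0,0,0,0,10],[0,0,0,0,0,0,10]]'
python3 - <<'E'
from h import *
to(.503,.037,.012)
t=cam("top");cv2.imwrite("pics/t2.png",cv2.cvtColor(t[0],cv2.COLOR_RGB2BGR))
E
```

```text
clock: 4.65
position: [0.5044, 0.0349, 0.0126]
orientation: [[0.721, 0.692, 0.001], [0.692, -0.721, 0.0], [0.001, 0.001, -1.0]]
contact_force: [0.2, 6.3, 4.1]
grip_width: 0.0175
grip_force: 30.0
clock: 4.82
position: [0.5044, 0.035, 0.0125]
orientation: [[0.72, 0.694, 0.001], [0.694, -0.72, -0.002], [-0.0, 0.002, -1.0]]
contact_force: [0.5, -5.4, 5.4]
grip_width: 0.0174
grip_force: 30.0
tool delta mm [ 0.4 -2.4  0.5] n>= 0.1 yaw_y -46.0
```

View pics/t2.png

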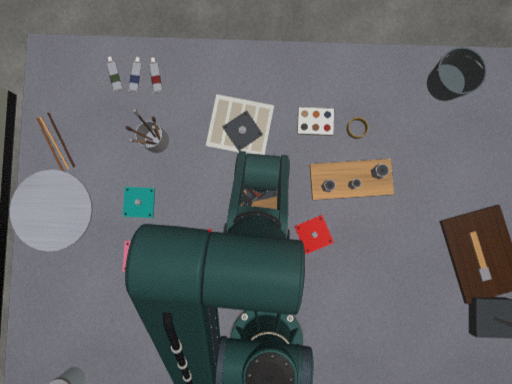

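The view shows the arm covering the sheet at (262,190); the spare is still on the newspaper and the sockets haven't moved. To centre the nut in both directions, I'll regrip it at +60° and then back at the first angle.

```bash
python3 -m crank '[[0,0,-1,0,0,0,45],[0,0,0,0,0,0,45],[0,0,0,0,0,0,45],[0,0,0,0,0,-6,45],[0,0,0,0,0,-6,45],[0,0,0,0,0,-6,45],[0,0,0,0,0,-6,45],[0,0,0,0,0,-6,45],[0,0,0,0,0,-6,45],[0,0,0,0,0,-6,45],[0,0,0,0,0,-6,45],[0,0,0,0,0,-6,45]]' 12; python3 -m crank '[[0,0,0,0,0,-6,45],[0,0,0,0,0,0,10],[0,0,0,0,0,0,10],[0,0,0,0,0,0,10],[0,0,0,0,0,0,10],[0,0,0,0,0,0,10],[0,0,0,0,0,0,10]]' 12; python3 -m crank '[[0,0,0,0,0,0,45],[0,0,0,0,0,0,45],[0,0,0,0,0,6,45],[0,0,0,0,0,6,45],[0,0,0,0,0,6,45],[0,0,0,0,0,6,45],[0,0,0,0,0,6,45],[0,0,0,0,0,6,45],[0,0,0,0,0,6,45],[0,0,0,0,0,6,45],[0,0,0,0,0,6,45],[0,0,0,0,0,6,45]]' 12;  python3 -m crank '[[0,0,0,0,0,0,10],[0,0,0,0,0,0,10],[0,0,0,0,0,0,10],[0,0,0,0,0,0,10],[0,0,0,0,0,0,10],[0,0,0,0,0,0,10]]' 12
```

```text
clock: 5.87
position: [0.5032, 0.0368, 0.013]
orientation: [[-0.144, 0.99, -0.001], [0.99, 0.144, 0.0], [0.0, -0.001, -1.0]]
contact_force: [-0.1, -0.5, -0.5]
grip_width: 0.0452
grip_force: 0.0
clock: 6.45
position: [0.5044, 0.0364, 0.0132]
orientation: [[-0.24, 0.971, 0.001], [0.971, 0.24, 0.0], [-0.0, 0.001, -1.0]]
contact_force: [2.3, 1.6, -1.7]
grip_width: 0.0175
grip_force: 12.0
clock: 7.45
position: [0.5029, 0.0362, 0.0131]
orientation: [[0.724, 0.69, -0.001], [0.69, -0.724, 0.0], [-0.001, -0.001, -1.0]]
contact_force: [0.3, 0.6, -0.9]
grip_width: 0.0448
grip_force: 0.0
clock: 7.95
position: [0.5035, 0.0362, 0.0132]
orientation: [[0.719, 0.695, -0.0], [0.695, -0.719, 0.0], [-0.0, -0.0, -1.0]]
contact_force: [-0.6, 0.4, 0.5]
grip_width: 0.0177
grip_force: 12.0
```

```bash
python3 -m crank '[[0,0,0,0,0,0,60],[0,0,0,0,0,0,60],[0,0,-10,0,0,0,60],[0,0,-30,0,0,0,60],[0,0,-40,0,0,0,60],[0,0,-30,0,0,0,60]]' 12; python3 -m crank '[[-10,11.5,0,0,0,0,60],[-23,25.5,0,0,0,0,60],[-23,25.5,0,0,0,0,60],[-23,25.5,0,0,0,0,60],[-23,25.5,0,0,0,0,60],[-23,25.5,0,0,0,0,60],[-23,25.5,0,0,0,0,60],[-23,25.5,0,0,0,0,60],[-23,25.5,0,0,0,0,60],[-10,11.5,0,0,0,0,60]]'
python3 - <<'E'
from h import *
to(.5146,-.2687,.046,-80)
t=cam("top"); s=cam("scene")
p=proj(t,[.5035,.0362,.008])[0].astype(int)
g=t[0].astype(int).sum(2)/3
for th in(88,95):
    r,_=blob(g<th,t,tuple(map(int,p)),.008,27); print(np.round(r[0]+r[1]+(r[2],),1))
a=cv2.resize(t[0][155:220,225:395],None,fx=4,fy=4,interpolation=cv2.INTER_CUBIC)
b=cv2.resize(s[0][165:245,195:340],(680,375),interpolation=cv2.INTER_CUBIC)[:330]
cv2.imwrite("pics/a.png",cv2.cvtColor(np.vstack([a,b]),cv2.COLOR_RGB2BGR))
E
```

```text
clock: 8.45
position: [0.5035, 0.0363, 0.1257]
orientation: [[0.72, 0.694, 0.0], [0.694, -0.72, 0.0], [0.0, 0.0, -1.0]]
contact_force: [1.3, 0.1, 0.2]
grip_width: 0.0544
grip_force: 0.0
clock: 9.28
position: [0.5146, -0.2731, 0.1242]
orientation: [[0.721, 0.693, 0.002], [0.693, -0.721, -0.002], [-0.0, 0.003, -1.0]]
contact_force: [0.5, 0.4, 0.8]
grip_width: 0.0605
grip_force: 0.0
tool delta mm [ 3.  -3.4 78.2] n>= 1.9 yaw_y -46.2 turn z 33.8
[504.5  36.7  97.2  97.3  13.9]
[504.9  36.   99.7  99.8  13.5]
```

View pics/a.png

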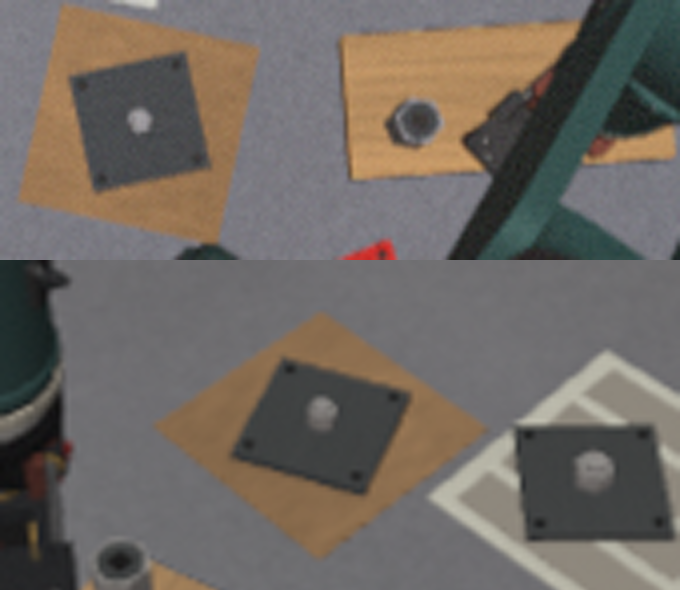

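The foot sits in the middle of the sheet (top crop (140,120)). The camera puts it at (504.9,36.2) mm and the arm at (503.5,36.2), and its yaw is unchanged at 14°. Now for the small socket, with alternate squeezes to centre it.

```bash
python3 -m crank '[[3,-3.4,0,0,0,0,60],[0,0,10,0,0,6.8,60],[0,0,10,0,0,6.8,60],[0,0,15,0,0,6.8,60],[0,0,15,0,0,6.8,60],[0,0,15,0,0,6.6,60],[0,0,13,0,0,0,55],[0,0,0,0,0,0,55]]' 8; python3 -m crank '[[0,0,0,0,0,0,20],[0,0,0,0,0,0,20],[0,0,0,0,0,0,20],[0,0,0,0,0,0,20],[0,0,0,0,0,0,20],[0,0,0,0,0,0,20]]' 8
```

```text
clock: 10.05
position: [0.5119, -0.2602, 0.043]
orientation: [[0.984, 0.178, -0.005], [0.178, -0.984, 0.004], [-0.004, -0.005, -1.0]]
contact_force: [-0.1, 0.1, -0.0]
grip_width: 0.0552
grip_force: 0.0
clock: 10.55
position: [0.5149, -0.2647, 0.0462]
orientation: [[0.984, 0.176, 0.002], [0.176, -0.984, -0.001], [0.002, 0.001, -1.0]]
contact_force: [0.6, 0.7, 4.3]
grip_width: 0.0309
grip_force: 8.0
```

```bash
python3 -m crank '[[0,0,0,0,0,0,20],[0,0,0,0,0,0,20],[0,0,0,0,0,0,20]]' 20
```

```text
clock: 10.8
position: [0.5149, -0.2647, 0.0462]
orientation: [[0.984, 0.176, 0.002], [0.176, -0.984, -0.001], [0.002, 0.001, -1.0]]
contact_force: [-0.1, 0.8, 6.5]
grip_width: 0.0304
grip_force: 20.0
```

```bash
python3 - <<'E'
from h import *
s=cam("scene")
V={"med":[(310,181),(343,190),(376,170)],"small":[(213,300),(246,312),(273,297)],"large":[(156,488),(203,503),(241,475)]}
for k in V:
    v=on(s,(np.array(V[k])+.5)/6-.5+[165,215],.018)[:,:2]
    e=np.diff(v,axis=0); print(k,(np.hypot(*e.T)*1e3).round(1),((np.degrees(np.arctan2(e[:,1],e[:,0]))-90)%60).round(1), ((np.degrees(np.arctan2(*(v[2]-v[0])[::-1])))%60).round(1))
E
```

```text
med [17.6 19.8] [47.2 43. ] 46.9
small [17.6 14.6] [43.  39.8] 38.6
large [22.9 20.7] [46.7 46.6] 45.0
```

```bash
python3 -m crank '[[0,0,0,0,0,0,50],[0,0,0,0,0,0,50],[0,0,0,0,0,-6.5,50],[0,0,0,0,0,-6.5,50],[0,0,0,0,0,0,50],[0,0,0,0,0,0,20],[0,0,0,0,0,0,20],[0,0,0,0,0,0,20],[0,0,0,0,0,0,20],[0,0,0,0,0,0,20],[0,0,0,0,0,0,20],[0,0,0,0,0,0,20]]' 20
```

```text
clock: 11.85
position: [0.5139, -0.2641, 0.045]
orientation: [[0.92, 0.393, -0.0], [0.393, -0.92, 0.0], [-0.0, -0.0, -1.0]]
contact_force: [0.4, 0.5, -1.2]
grip_width: 0.0316
grip_force: 20.0
```

The width grew, so the flats are the other way (about 25° mod 60). I'll squeeze at −95° and then at −35°.

```bash
python3 -m crank '[[0,0,0,0,0,0,50],[0,0,0,0,0,0,50],[0,0,0,0,0,7,50],[0,0,0,0,0,7,50],[0,0,0,0,0,7,50],[0,0,0,0,0,7,50],[0,0,0,0,0,0,20],[0,0,0,0,0,0,20],[0,0,0,0,0,0,20],[0,0,0,0,0,0,20],[0,0,0,0,0,0,20],[0,0,0,0,0,0,20]]' 15;python3 -m crank '[[0,0,0,0,0,0,50],[0,0,0,0,0,0,50],[0,0,0,0,0,-6.7,50],[0,0,0,0,0,-6.7,50],[0,0,0,0,0,-6.7,50],[0,0,0,0,0,-6.7,50],[0,0,0,0,0,-6.7,50],[0,0,0,0,0,-6.7,50],[0,0,0,0,0,-6.6,50],[0,0,0,0,0,-6.6,50],[0,0,0,0,0,-6.6,50]]' 15;python3 -m crank '[[0,0,0,0,0,0,20],[0,0,0,0,0,0,20],[0,0,0,0,0,0,20],[0,0,0,0,0,0,20],[0,0,0,0,0,0,20],[0,0,0,0,0,0,20],[0,0,0,0,0,0,20]]' 25
```

```text
clock: 12.85
position: [0.5139, -0.2642, 0.0452]
orientation: [[0.996, -0.084, -0.0], [-0.084, -0.996, 0.0], [-0.0, -0.0, -1.0]]
contact_force: [-0.2, -0.3, 0.9]
grip_width: 0.0281
grip_force: 15.0
clock: 13.77
position: [0.514, -0.2642, 0.0451]
orientation: [[0.567, 0.824, -0.0], [0.824, -0.567, 0.0], [0.0, -0.0, -1.0]]
contact_force: [1.0, -0.1, -0.4]
grip_width: 0.0501
grip_force: 0.0
clock: 14.35
position: [0.5139, -0.2642, 0.0451]
orientation: [[0.572, 0.82, -0.0], [0.82, -0.572, 0.0], [0.0, -0.0, -1.0]]
contact_force: [-0.0, -0.1, 0.0]
grip_width: 0.0281
grip_force: 25.0
```

```bash
python3 -m crank '[[0,0,-8,0,0,0,20],[0,0,-18,0,0,0,20],[0,0,-25,0,0,0,20],[0,0,-25,0,0,5.5,20],[0,0,0,0,0,5.5,20],[0,0,0,0,0,0,20],[0,0,0,0,0,0,20]]' 35
python3 -c "
from h import *
to(.5035,.0362,.11,-46)"
```

```text
clock: 14.93
position: [0.5138, -0.2641, 0.1215]
orientation: [[0.716, 0.698, 0.0], [0.698, -0.716, 0.0], [0.0, 0.0, -1.0]]
contact_force: [-0.3, 0.6, -1.4]
grip_width: 0.0279
grip_force: 35.0
tool delta mm [ 202.3 -222.1   11.5] n>= 7.2 yaw_y -45.7 turn z 0.3
```

```bash
python3 -m crank '[[10,-11,0,0,0,0,20],[20,-22,0,0,0,0,20],[22,-24,0,0,0,0,20],[22,-24,0,0,0,0,20],[22,-24.5,0,0,0,0,20],[22,-24.5,0,0,0,0,20],[22,-24.5,0,0,0,0,20],[22,-24.5,0,0,0,0,20],[20,-22,0,0,0,0,20],[13.3,-14.1,0,0,0,0,20],[7,-7,0,0,0,0.3,20]]' ; python3 -m crank '[[0,0,0,0,0,0,20],[0,0,0,0,0,0,20],[0,0,0,0,0,0,20],[0,0,0,0,0,0,20]]'
python3 - <<'E'
from h import *
to(.5035,.0362,.067,-46)
s=cam("scene"); a=cv2.resize(s[0][130:240,200:330],(709,600),interpolation=cv2.INTER_CUBIC)
cv2.imwrite("pics/f.png",cv2.cvtColor(a,cv2.COLOR_RGB2BGR))
E
```

```text
clock: 15.85
position: [0.5023, 0.0392, 0.1202]
orientation: [[0.719, 0.695, -0.003], [0.695, -0.719, 0.001], [-0.002, -0.003, -1.0]]
contact_force: [0.6, -0.2, -1.9]
grip_width: 0.0276
grip_force: 35.0
clock: 16.18
position: [0.5045, 0.0349, 0.121]
orientation: [[0.722, 0.692, -0.0], [0.692, -0.722, -0.0], [-0.0, -0.0, -1.0]]
contact_force: [-0.4, -0.6, -1.4]
grip_width: 0.028
grip_force: 35.0
tool delta mm [ 0.2 -1.6 54. ] n>= 1.3 yaw_y -46.2 turn z -0.2
```

View pics/f.png

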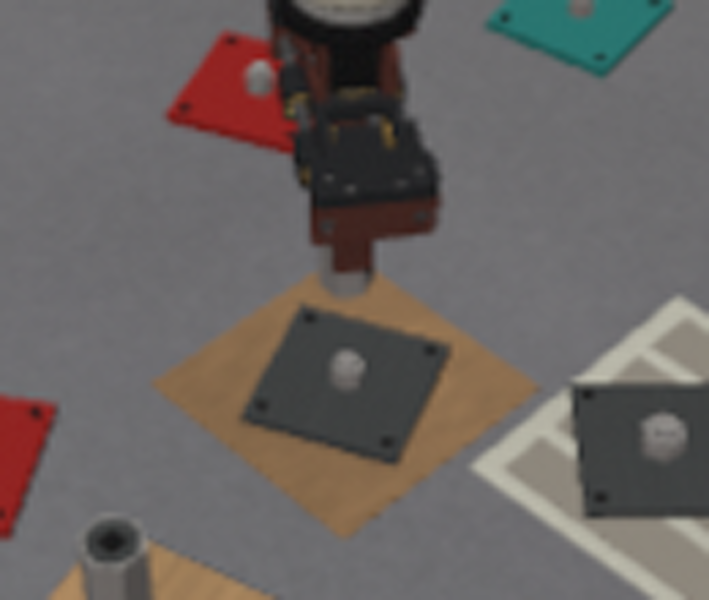

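The socket (345,275 in the crop) hangs directly over the nut (347,370), clear of the stud. Now descend, slowly at the end.

```bash
python3 -m crank '[[0.2,-1.6,0,0,0,0,20],[0,0,15,0,0,0,20],[0,0,20,0,0,0,20],[0,0,15,0,0,0,20],[0,0,4,0,0,0,20],[0,0,2,0,0,0,20],[0,0,0,0,0,0,20],[0,0,0,0,0,0,20]]'; python3 -m crank '[[0,0,3,0,0,0,20],[0,0,3,0,0,0,20],[0,0,3,0,0,0,20],[0,0,3,0,0,0,20],[0,0,2,0,0,0,20],[0,0,1,0,0,0,20],[0,0,0,0,0,0,20],[0,0,0,0,0,0,20]]'; python3 -c "
from h import *
to(.5035,.0362,.035,-46)"
```

```text
clock: 16.9
position: [0.5042, 0.0371, 0.0658]
orientation: [[0.722, 0.692, 0.001], [0.692, -0.722, 0.0], [0.001, 0.001, -1.0]]
contact_force: [0.3, 0.5, -1.7]
grip_width: 0.028
grip_force: 35.0
clock: 17.57
position: [0.5034, 0.0374, 0.0501]
orientation: [[0.721, 0.693, -0.0], [0.693, -0.721, 0.0], [-0.0, -0.0, -1.0]]
contact_force: [-0.7, 0.3, -1.7]
grip_width: 0.0278
grip_force: 35.0
tool delta mm [-0.8  0.9 15.1] n>= 0.4 yaw_y -46.2 turn z -0.2
```

```bash
python3 -m crank '[[-0.3,0.4,1.5,0,0,0,20],[0,0,1.5,0,0,0,20],[0,0,1.5,0,0,0,20],[0,0,1.5,0,0,0,20],[0,0,0,0,0,0,20]]'
```

```text
clock: 17.98
position: [0.5036, 0.0368, 0.0439]
orientation: [[0.721, 0.693, -0.0], [0.693, -0.721, 0.0], [0.0, -0.0, -1.0]]
contact_force: [0.9, 0.0, -1.5]
grip_width: 0.0279
grip_force: 35.0
```

It has gone over the nut top without contact, so I'll keep going down.

```bash
python3 -m crank '[[0,0,1.5,0,0,0,20],[0,0,1.5,0,0,0,20],[0,0,1.5,0,0,0,20],[0,0,1.5,0,0,0,20],[0,0,0,0,0,0,20]]';python3 -m crank '[[0,0,1,0,0,0,20],[0,0,1,0,0,0,20],[0,0,1,0,0,0,20],[0,0,0,0,0,0,20],[0,0,0,0,0,0,20]]'
```

```text
clock: 18.4
position: [0.5036, 0.0369, 0.0379]
orientation: [[0.721, 0.693, -0.0], [0.693, -0.721, 0.0], [0.0, -0.0, -1.0]]
contact_force: [0.7, 0.3, -2.2]
grip_width: 0.0276
grip_force: 35.0
clock: 18.82
position: [0.5036, 0.0369, 0.0351]
orientation: [[0.721, 0.693, 0.0], [0.693, -0.721, 0.0], [0.0, -0.0, -1.0]]
contact_force: [1.9, 0.5, -1.8]
grip_width: 0.0283
grip_force: 35.0
```

```bash
python3 -m crank '[[0,0,1,0,0,0,20],[0,0,0.5,0,0,0,20],[0,0,0,0,0,0,20],[0,0,0,0,0,0,20]]';python3 -m crank '[[0,0,0.7,0,0,0,20],[0,0,0,0,0,0,20],[0,0,0,0,0,0,20]]'
```

```text
clock: 19.15
position: [0.5037, 0.0369, 0.035]
orientation: [[0.721, 0.693, 0.001], [0.693, -0.721, 0.0], [0.0, 0.0, -1.0]]
contact_force: [-3.4, 0.8, 17.2]
grip_width: 0.0277
grip_force: 35.0
clock: 19.4
position: [0.5037, 0.0369, 0.035]
orientation: [[0.721, 0.693, 0.001], [0.693, -0.721, 0.0], [0.001, 0.001, -1.0]]
contact_force: [-5.3, 0.5, 24.0]
grip_width: 0.0274
grip_force: 35.0
```

The socket is seated: TCP z is 0.035 as predicted, with 24 N of push. One settling wait and a last look.

```bash
python3 -m crank '[[0,0,0,0,0,0,20],[0,0,0,0,0,0,20],[0,0,0,0,0,0,20],[0,0,0,0,0,0,20]]'
python3 - <<'E'
from h import *
s=cam("scene"); a=cv2.resize(s[0][120:320,150:400],(750,600),interpolation=cv2.INTER_CUBIC)
cv2.imwrite("pics/g.png",cv2.cvtColor(a,cv2.COLOR_RGB2BGR))
E
```

```text
clock: 19.73
position: [0.5037, 0.0369, 0.035]
orientation: [[0.721, 0.693, 0.001], [0.693, -0.721, 0.0], [0.001, 0.001, -1.0]]
contact_force: [-5.1, 0.4, 24.1]
grip_width: 0.0278
grip_force: 35.0
```

View pics/g.png

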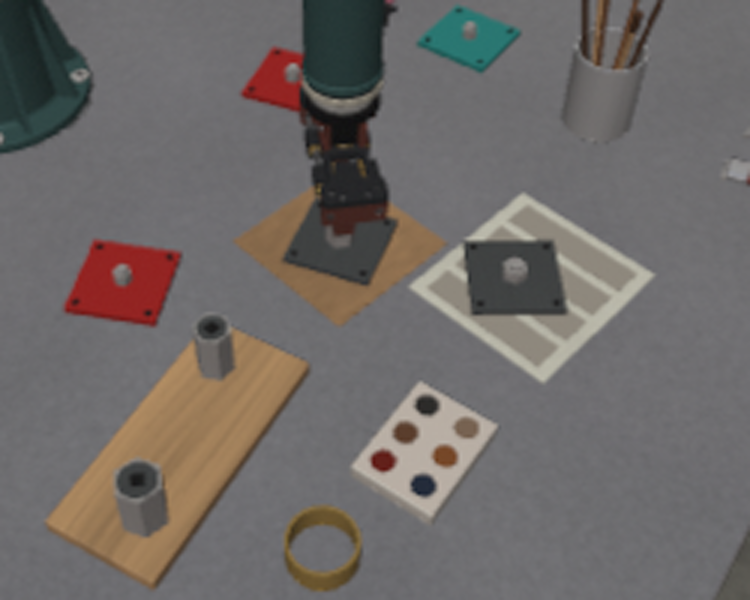

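The socket is on the plate at (338,235). The other two stand upright on the tray at (213,345) and (140,497), the spare is on the newspaper, and the bystanders haven't moved.

```bash
python3 -c "
from rig import bot
print(bot.hand_in())"
```

```text
the job is handed in; nothing more can be done
None
```

I slid the free foot to the middle of the brown sheet and handed the job in at about 20 s: its nut gripped at about 18 mm, so the small socket, tried first, was the snug one and is pushed down onto the plate with the gripper still holding it; no verdict came back.

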